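# Load battery cells through the chutes of a cell tester

## Task

Load the three battery cells that stand in the black tray into the cell tester: let each slide, flat end first and button up, down the chute whose well fits its diameter (thin cell in the narrow well, thick cell in the wide one, the other in between) until it is fully home on the contact, then shut the clear flap fully over the chutes. Do not knock over or shift the small needle bottle, pump bottle and spray can that stand around.

Things in the scene. Friction and masses are not known exactly. Their poses are not given: they have to be found in the camera images.
- cell_small: thin cylindrical battery cell, light grey, 21.3 mm diameter, 70 mm tall with its 2.5 mm steel button on top, 70 g; stands button up on the tray's floor. Origin: centre of its flat lower end, z along the cell towards the button.
- cell_medium: middle battery cell, light grey, 26.3 mm diameter, 65 mm tall with its 2.5 mm button, 90 g; otherwise as the thin one.
- cell_large: thick battery cell, light grey, 32.2 mm diameter, 70 mm tall with its 2.5 mm button, 140 g; otherwise as the thin one.
- tray: loose open black tray, 84 mm (x) by 124 mm (y) outside, walls 2 mm thick and 34 mm high, floor 2 mm. The three cells stand in a loose row along its y, about 39 mm apart and up to 14 mm off the middle line, in any order; there is no room for a finger between neighbours along the row. Origin: centre of its underside.
- magazine: leaning upper part of the tester, 183 mm wide. Its z is the wells' common axis, up out of the mouths, leaning 28 degrees from vertical to the front; x points to the mouths' far, upper edge; y left. Slippery square wells reach to z = 70 mm; above, funnels widen sideways and to the far side, while the near wall goes straight on as a slide, to mouths 55 (y) by 49 mm (x), z = 124 mm, pitch 57 mm.
- well_small (a point): floor of the middle, narrow well (24.5 mm square bore, 70 mm deep), on its axis; axes as the magazine's. A sprung brass contact (4 mm travel) stands up 4 mm from it: a cell that is home rests on it, flat end 0 to 4 mm up.
- well_medium (a point): the same of the left well (29.5 mm square bore)
- well_large (a point): the same of the right well (35.5 mm square bore)
- mouth_small (a point): centre of the middle chute's mouth, 124 mm up from its well's floor, about 157 mm above the bench; axes as the magazine's. The near walls of the wells and mouths are flush, so the well's axis lies nearer than the mouth's centre, towards -x: 12.5 mm for this one
- mouth_medium (a point): the same of the left chute; its well's axis lies 10 mm nearer (-x)
- mouth_large (a point): the same of the right chute; its well's axis lies 7 mm nearer (-x)
- flap (a joint): angle of the clear flap in rad: 0 shut, lying on the mouths; 2.06 standing plumb; 2.41 fully open, leaning back 20 degrees past plumb against its stop. It starts open. Its weight holds it open beyond plumb and lets it fall gently shut, in about a second, once it is brought some degrees past plumb towards the robot. A cell that sticks out of a mouth stops it.
- flap_hinge (a point): middle of the flap's hinge line, along the magazine's y on the far upper edge of the mouths; axes as the magazine's. The flap is 176 mm wide, 4 mm thick (7 mm at the rim); a tab 44 mm wide in the middle of its rim ends 76 mm from the hinge. Behind the open flap is free space, down to the electronics box 113 mm above the bench. A shelf hangs 620 mm above the bench, over all beyond x = 0.58.
- flap_edge (a point): middle of the flap's free rim, 64 mm from the hinge
- flux_bottle: small teal squeeze bottle with a thin needle on top, 42 mm diameter, 103 mm tall, loose bystander. Origin: centre of its underside.
- ipa_pump: white pump bottle, 66 mm diameter, 149 mm tall, loose bystander. Origin: centre of its underside.
- spray_can: spray can, 53 mm diameter, 192 mm tall, loose bystander. Origin: centre of its underside.
- tester: the fixed grey cell tester, 200 mm wide (y), from 80 mm before (-x) to 108 mm behind its origin; the front with a small display faces the robot (-x). Its upper part is the leaning magazine with three funnel chutes side by side, from left (+y) to right: medium, small, large. The electronics box behind is 113 mm high. Origin: on the bench under the plinth.

How it is judged:
By the outcome, as a careful person would: the job done as asked, in the order asked, and still so for the second after the job is handed in, with the robot touching nothing.
It also fails if it takes over 72 s, if anything falls off the work surface, if the arm or the gripper's body presses on something with over 40 N, if the wrist force passes 120 N, or if a joint passes its speed limit or range.

## Robot

A 6-joint arm with a two-finger parallel gripper is mounted at the origin on a cart in front of the work surface, level with it; the furniture and walls round the work are solid. World frame = base frame: x ahead of the robot, y to its left, z up, the work surface at z = 0. Lengths are in m, angles in rad, forces in N, time in s.
With the tool pointing down it reaches from about 0.25 to 0.775 m from the base axis. Payload 4 kg.
Tool frame: the origin (TCP) lies at the centre of the arm's flange, where the gripper is bolted on; the fingertips stand 199 mm ahead of it and the grasp point (between the pads) lies 180 mm ahead of it; z points along the fingers, y is the line along which they close (so a half turn about z gives the same grasp; the last joint's range is limited). The gripper opens to 94 mm and grips with 3 to 60 N. Pads are 16 mm wide; open, the fingers measure 119 mm over their backs; the gripper's body (75 mm by 177 mm) begins 78 mm behind the grasp point.
Start: joints at [1.151, 0.087, 1.371, -0, 1.684, -0.103], TCP at [0.171, 0.523, 0.405] pointing down, gripper open.
Joint ranges: [-3.1, 3.1], [-0.76, 2.03], [0.27, 2.55], [-1.08, 4.22], [0.17, 2.65], [-2.57, 2.57]. Speed limits (rad/s): [2.79, 2.79, 3.14, 3.14, 3.14, 3.14].

## Interface

Orientations are given as [roll, pitch, yaw] about the fixed x, y, z axes, in that order (R = Rz(yaw) Ry(pitch) Rx(roll)).
In Python, from bench import robot, eyes, models gives the robot as it stands.
- The arm moves only by the tool step_arm, never from a script. Its argument "commands" is a list that holds one entry, the list of rows, each a list of 7 numbers: the shift along the tool's x, y, z in mm, then the turn, a rotation vector about the tool's x, y, z in rad, then the finger opening in mm, from 0 to 94. In form: [[[tx, ty, tz, wx, wy, wz, gripper], ...]]. A call has 1 to 20 rows; each row shifts and turns the commanded pose from where the row before left it, along the tool's axes as they then stand; what a row does not reach is not made up. A row lasts 1/8 s, in which the tool goes at most 62.5 mm and 10.7 degrees, less where a joint would pass 70% of its speed; a pose out of reach is approached as far as the arm can. A call is refused whole if a number of a shift passes 62.5 or a number of a turn 0.188, either way. A call with a gripper value outside its range is refused whole. The fingers move at their own pace and stop on an object; the grip force is fixed at half the most. Time passes only in rows, so rows that do not move let the fingers close. It gives the time, the measured TCP pose, the force, the opening and the grip force at its end, in the units of the state.
- robot.get_obs(): the state, without advancing time (a new reading comes with each control period).
- eyes.snapshot(name): name is "side" or "top" or "wrist"; returns a dict with "color" (480x640x3 uint8, red, green, blue), "camera_matrix" (3x3 intrinsics, pixels), "D" ([k1, k2, p1, p2, k3] as OpenCV has them; the pictures are not rectified), "eye" and "rotation" of the camera in the world; the wrist camera has in their place "tool_from_camera" (4x4, takes a point from camera to tool coordinates, whose origin is the TCP and whose axes are the flange's). Camera axes: x right, y up, looking along -z (the intrinsics and any distortion apply to the point x, -y, -z); pixel columns grow to the right and rows downward; lengths in m; the calibration is good to about 2 mm. A picture is of the moment at which its call begins: read the wrist's pose just before it. There is no depth.
- robot.close_job(): hands the job in; it is judged then, once.
Trained networks look in a picture, given as the dict that the camera call returned (one of the last four; its "shot" number tells which), for a name from the list of things; names that differ only in an ending like _2 or _b are one class to them, and where a whole thing is asked for, a point or a joint stands for the part that bears it (a point fixed in the world has none). Each returns a list of dicts, best first, with "confidence" (0 to 1); they miss things now and then, are a little off and sometimes report something else, mostly with a low value. They report only what shows in the picture. A call takes as long as a camera call.
- models.masks_of(picture, query): "mask" (480x640 bool, what is visible of it) and "xy" ([column, row] in pixels, amid what is visible of it).
- models.tip_of(picture, query): "xy" ([column, row] in pixels: a listed point, or the origin of a listed thing).
The state is a dict: "time": time; "joint_positions": joint angles; "qvel": joint speeds; "joint_torque": joint torques, N m; "tool_pos": TCP position; "ee_rot": TCP orientation; "wrist_force": force on the tool from outside, world axes, zero at the start; "wrist_torque": the same for the moment, N m; "width": finger opening in m; "finger_force": force on a finger pad.
Only numpy, scipy, OpenCV 4.12 (cv2) and the standard library are available. Lean on these libraries where they do the work, as an engineer would, in place of code of your own. Each camera call takes 0.05 s, during which the arm holds its last target. There are 200 camera calls.

## Working session

There is one attempt and no reset: what is moved stays moved. The work goes in short steps, Python scripts to look and compute and a tool call to move; the robot and the scene stay as the last step left them, time stands still between calls to the robot, and variables do not carry over. Pictures are saved under pics/ and viewed, at most 11 in all, crops included, and the job is handed in when it is done.

Besides the shell and the picture viewer there is one more tool, called as name([rows], argument=value, ...), one row to a line, values as JSON. step_arm: Moves the arm, as the interface text tells. Its arguments: {"type":"object","properties":{"commands":{"type":"array"}},"required":["commands"]}

```bash
ls; mkdir -p pics
cat > h.py <<'E'
import numpy as np, cv2
from scipy.spatial.transform import Rotation as R
from bench import robot, eyes, models
def cam(p):
    if 'eye' in p: return np.array(p['eye']), np.array(p['rotation'])
    T=p['T']; return T[:3,3],T[:3,:3]
def snap(n):
    o=robot.get_obs(); p=eyes.snapshot(n)
    if n=='wrist':
        T=np.eye(4); r=np.array(o['ee_rot'])
        T[:3,:3]=R.from_euler('xyz',r).as_matrix() if r.shape==(3,) else (r if r.shape==(3,3) else R.from_quat(r).as_matrix())
        T[:3,3]=o['tool_pos']; p['T']=T@np.array(p['tool_from_camera'])
    return p
def ray(p,xy):
    e,Rm=cam(p)
    u=cv2.undistortPoints(np.array([[xy]],float),np.array(p['camera_matrix']),np.array(p['D'],float))[0,0]
    d=Rm@np.array([u[0],-u[1],-1]); return e,d/np.linalg.norm(d)
def atz(p,xy,z):
    e,d=ray(p,xy); return e+d*(z-e[2])/d[2]
def tri(rs):
    A=0;b=0
    for e,d in rs:
        M=np.eye(3)-np.outer(d,d);A=A+M;b=b+M@e
    x=np.linalg.solve(A,b); return x,[np.linalg.norm((np.eye(3)-np.outer(d,d))@(x-e)) for e,d in rs]
def proj(p,X):
    e,Rm=cam(p); c=(np.atleast_2d(X)-e)@Rm; c=c*[1,-1,-1]
    return cv2.projectPoints(c,np.zeros(3),np.zeros(3),np.array(p['camera_matrix']),np.array(p['D'],float))[0][:,0]
def save(p,f): cv2.imwrite('pics/'+f,p['color'][:,:,::-1])
E
cat > a.py <<'E'
from h import *
np.set_printoptions(precision=4,suppress=True)
print(robot.get_obs())
P={n:snap(n) for n in('side','top')}
for n in P: save(P[n],n+'0.png'); print(n,P[n]['eye'])
for q in ['cell_small','cell_medium','cell_large','tray','mouth_small','mouth_medium','mouth_large','flap_hinge','flap_edge','flux_bottle','ipa_pump','spray_can','tester','well_small']:
    rs=[]
    for n in P:
        t=models.tip_of(P[n],q)
        if t:
            rs.append(ray(P[n],t[0]['xy']));print(q,n,np.round(t[0]['xy']),round(t[0]['confidence'],2),[(np.round(k['xy']),round(k['confidence'],2)) for k in t[1:3]])
    if len(rs)==2: print('   ',*tri(rs))
    elif rs: e,d=rs[0]; print('    z0',e-d*e[2]/d[2])
E
python3 a.py
```

```text
pics
{'time': 0.0, 'joint_positions': array([ 1.1509,  0.0879,  1.3722, -0.    ,  1.6836, -0.1031]), 'qvel': array([ 0.0018,  0.0015, -0.0025,  0.0001,  0.0012,  0.0005]), 'joint_torque': array([ -0.0004, -34.0168, -30.2433,   0.0716,   0.033 ,  -0.0002]), 'tool_pos': array([0.1713, 0.5225, 0.4035]), 'ee_rot': array([-3.1394, -0.0002,  2.8248]), 'wrist_force': array([ 0.1086,  0.169 , -0.4905]), 'wrist_torque': array([-0.0352,  0.0266,  0.028 ]), 'finger_force': 0.0, 'width': 0.09402901543768494}
side [0.5492 0.9147 0.6745]
top [ 0.3361 -0.0098  1.4329]
cell_small side [362. 323.] 0.67 []
cell_small top [330. 215.] 0.65 [(array([249., 282.]), 0.6), (array([266., 277.]), 0.54)]
    [0.4426 0.4524 1.0537] [np.float64(0.6362667927225342), np.float64(0.6362667927225346)]
cell_medium side [385. 352.] 0.84 [(array([316., 205.]), 0.38), (array([284., 262.]), 0.26)]
cell_medium top [334. 204.] 0.69 [(array([242., 290.]), 0.53)]
    [0.4426 0.4524 1.0537] [np.float64(0.6362667927225342), np.float64(0.6362667927225346)]
cell_large side [367. 342.] 0.79 [(array([317., 206.]), 0.4)]
cell_large t
[... 1582 characters left out ...]
1.0537] [np.float64(0.6362667927225342), np.float64(0.6362667927225346)]
spray_can side [262. 332.] 0.59 []
spray_can top [257. 198.] 0.68 [(array([437., 299.]), 0.53)]
    [0.4426 0.4524 1.0537] [np.float64(0.6362667927225342), np.float64(0.6362667927225346)]
tester side [290. 264.] 0.56 []
tester top [352. 214.] 0.77 []
    [0.4426 0.4524 1.0537] [np.float64(0.6362667927225342), np.float64(0.6362667927225346)]
well_small top [354. 210.] 0.71 [(array([353., 220.]), 0.27)]Traceback (most recent call last):
  File "a.py", line 13, in <module>
    elif rs: e,d=rs[0]; print('    z0',e-d*e[2]/d[2])
                                                ~^^^
IndexError: invalid index to scalar variable.
```

```bash
python3 - <<'E'
s=open('h.py').read()
s=s.replace("return np.array(p['eye']), np.array(p['rotation'])","return np.array(p['eye']), R.from_euler('xyz',p['rotation']).as_matrix()")
open('h.py','w').write(s)
s=open('a.py').read().replace("print(robot.get_obs())\n","").replace("print(n,P[n]['eye'])","print(P[n]['rotation'],cam(P[n])[1][:,2])")
s=s.replace(",[(np.round(k['xy']),round(k['confidence'],2)) for k in t[1:3]]","")
open('a.py','w').write(s)
E
python3 a.py
python3 -c "
import cv2,numpy as np
a=cv2.imread('pics/side0.png')[150:390,200:440];b=cv2.imread('pics/top0.png')[150:390,200:460]
cv2.imwrite('pics/c0.png',np.hstack([cv2.resize(a,(400,400)),cv2.resize(b,(400,369))[:400] if 0 else cv2.resize(b,(400,400))]))"
```

```text
[ 1.0255  0.0011 -3.1153] [-0.023   0.8547  0.5187]
[ 0.1704  0.0285 -1.5969] [-0.1703 -0.0237  0.9851]
cell_small side [361. 328.] 0.6
cell_small top [269. 278.] 0.41
    [ 0.4795  0.1722 -0.009 ] [np.float64(0.00429376222547175), np.float64(0.004293762225471826)]
cell_medium side [381. 352.] 0.53
cell_medium top [240. 292.] 0.46
    [ 0.443   0.2513 -0.0024] [np.float64(0.004432163834164076), np.float64(0.0044321638341640705)]
cell_large side [367. 340.] 0.81
cell_large top [250. 282.] 0.53
    [0.4696 0.2223 0.0009] [np.float64(0.0035733853141487904), np.float64(0.003573385314148842)]
tray side [369. 339.] 0.96
tray top [252. 287.] 0.6
    [ 0.46    0.2153 -0.0018] [np.float64(0.0007464586941581638), np.float64(0.0007464586941581086)]
mouth_small side [309. 212.] 0.98
mouth_small top [352. 220.] 0.88
    [ 0.5996 -0.0499  0.1626] [np.float64(0.0009445188032621805), np.float64(0.0009445188032620512)]
mouth_medium side [299. 225.] 0.82
mouth_medium top [331. 210.] 0.75
    [0.6244 0.0001 0.153 ] [np.float64(0.004422854282590756), np.float64(0.004422854282590707)]
mouth_large side [3
[... 586 characters left out ...]
0014011729662600084), np.float64(0.0014011729662599568)]
ipa_pump side [375. 226.] 0.58
ipa_pump top [435. 295.] 0.64
    [ 0.4159 -0.2668  0.0026] [np.float64(0.007657470550014133), np.float64(0.007657470550014208)]
spray_can side [261. 331.] 0.87
spray_can top [260. 203.] 0.55
    [ 0.6935  0.1932 -0.0056] [np.float64(0.002087087421202491), np.float64(0.0020870874212027594)]
tester side [291. 263.] 0.86
tester top [354. 215.] 0.61
    [ 0.6478 -0.0604  0.0017] [np.float64(0.0014414875256234753), np.float64(0.0014414875256236073)]
well_small side [293. 250.] 0.72
well_small top [355. 210.] 0.57
    [ 0.6478 -0.0642  0.0413] [np.float64(0.00499680797480326), np.float64(0.004996807974803401)]
```

View pics/c0.png

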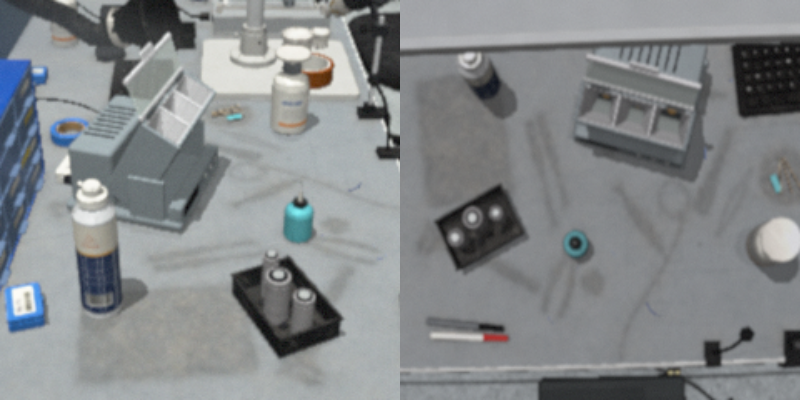

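```bash
cat >> h.py <<'E'
def cur():
    o=robot.get_obs(); T=np.eye(4); T[:3,3]=o['tool_pos']; T[:3,:3]=R.from_euler('xyz',o['ee_rot']).as_matrix(); return T
def rows(A,B,n):
    """identical body-frame rows taking A to B in n rows"""
    from scipy.linalg import logm,expm
    D=np.real(expm(np.real(logm(np.linalg.inv(A)@B))/n))
    return np.r_[D[:3,3]*1000,R.from_matrix(D[:3,:3]).as_rotvec()]
def pose(pos,z,y):
    z=np.array(z,float);z/=np.linalg.norm(z);y=np.array(y,float);y-=z*(y@z);y/=np.linalg.norm(y)
    T=np.eye(4);T[:3,:3]=np.c_[np.cross(y,z),y,z];T[:3,3]=pos;return T
def ang(a): return [np.cos(a),np.sin(a),0]
np.set_printoptions(precision=4,suppress=True)
E
python3 - <<'E'
from h import *
p=snap('wrist'); print(p['tool_from_camera'],p['camera_matrix'])
T=cur(); a=np.radians(25)
B=pose([.40,.19,.40],[0,0,-1],ang(a))
print(rows(T,B,10))
for n in (14,): print(rows(T,B,n))
E
```

```text
[[ 0.0001  0.9666  0.2565  0.0747]
 [ 1.     -0.     -0.0001 -0.0006]
 [-0.0001  0.2565 -0.9666  0.0195]
 [ 0.      0.      0.      1.    ]] [[333.874    0.     318.8177]
 [  0.     333.874  239.8139]
 [  0.       0.       1.    ]]
[-39.8404 -11.622    0.4685   0.      -0.       0.0818]
[-28.5564  -7.9695   0.3347   0.      -0.       0.0584]
```

Run:
```python
from h import *
T=cur(); a=np.radians(25)
B=pose([.46,.215,.39],[0,0,-1],ang(a))
print(rows(T,B,12))
```

```text
[-35.8623  -4.5308   1.2239   0.      -0.       0.0681]
```

step_arm([
  [[-35.9, -4.5, 1.2, 0, 0, 0.068, 94], [-35.9, -4.5, 1.2, 0, 0, 0.068, 94], [-35.9, -4.5, 1.2, 0, 0, 0.068, 94], [-35.9, -4.5, 1.2, 0, 0, 0.068, 94], [-35.9, -4.5, 1.2, 0, 0, 0.068, 94], [-35.9, -4.5, 1.2, 0, 0, 0.068, 94], [-35.9, -4.5, 1.2, 0, 0, 0.068, 94], [-35.9, -4.5, 1.2, 0, 0, 0.068, 94], [-35.9, -4.5, 1.2, 0, 0, 0.068, 94], [-35.9, -4.5, 1.2, 0, 0, 0.068, 94], [-35.9, -4.5, 1.2, 0, 0, 0.068, 94], [-35.9, -4.5, 1.2, 0, 0, 0.068, 94], [0, 0, 0, 0, 0, 0, 94]],
])

```text
time: 4.68
tool_pos: [0.4615, 0.2135, 0.3902]
ee_rot: [-3.141, 0.0, 2.005]
wrist_force: [0.3, 0.2, 0.1]
width: 0.0938
finger_force: 0.0
```

```bash
cat > b.py <<'E'
from h import *
T=cur(); print(robot.get_obs()['ee_rot'],T[:3,3])
p=snap('wrist'); save(p,'w1.png')
for q,h in [('cell_small',70),('cell_medium',65),('cell_large',70)]:
    for t in models.tip_of(p,q)[:2]: print(q,'tip',t['xy'],t['confidence'],atz(p,t['xy'],.002))
    for t in models.masks_of(p,q)[:2]: print(q,'mask',t['xy'],t['confidence'],t['mask'].sum(),atz(p,t['xy'],.002+h/1000))
t=models.tip_of(p,'tray'); print([(atz(p,k['xy'],0),k['confidence']) for k in t])
E
python3 b.py
```

```text
[-3.1415  0.0001  2.0053] [0.4615 0.2135 0.3902]
cell_small tip [320.1, 249.9] 0.66 [0.4773 0.1815 0.002 ]
cell_small mask [318.5, 263.0] 0.67 656 [0.4723 0.188  0.072 ]
cell_medium tip [314.5, 183.1] 0.59 [0.4396 0.2481 0.002 ]
cell_medium mask [310.3, 185.3] 0.61 686 [0.4352 0.2504 0.067 ]
cell_medium mask [329.8, 226.8] 0.38 1179 [0.4676 0.2231 0.067 ]
cell_large tip [327.3, 218.5] 0.77 [0.4691 0.2183 0.002 ]
cell_large mask [328.6, 227.7] 0.77 1186 [0.4664 0.2228 0.072 ]
[(array([0.4596, 0.2115, 0.    ]), 0.85)]
```

View pics/w1.png

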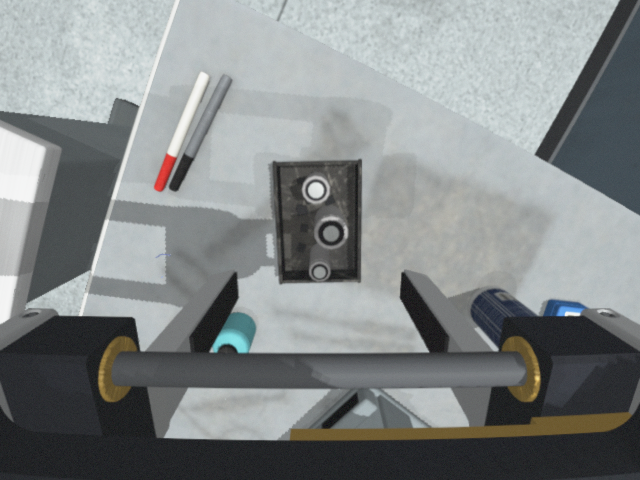

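```bash
cat > c.py <<'E'
from h import *
p=snap('wrist'); g=cv2.cvtColor(p['color'],cv2.COLOR_RGB2GRAY)
for q,xy,zt,r in [('small',(319,272),.0695,.01065),('medium',(315,190),.0645,.01315),('large',(331,233),.0695,.0161)]:
    rp=r*334/.32
    best=None
    # refine: fit the shoulder circle by maximum radial gradient
    gs=cv2.GaussianBlur(g,(0,0),1).astype(float); th=np.linspace(0,2*np.pi,90)
    for dx in np.arange(-5,5.1,.5):
        for dy in np.arange(-5,5.1,.5):
            c=atz(p,(xy[0]+dx,xy[1]+dy),zt)
            def ringv(rr):
                u=proj(p,np.c_[c[0]+rr*np.cos(th),c[1]+rr*np.sin(th),np.full(90,zt)]).astype(np.float32)
                return cv2.remap(gs.astype(np.float32),u[None,:,0],u[None,:,1],cv2.INTER_LINEAR)[0]
            s=np.clip(ringv(r-.001)-ringv(r+.0015),-20,40).mean()
            if best is None or s>best[0]: best=(s,dx,dy,c)
    print(q,best)
E
python3 c.py
python3 - <<'E'
import cv2
a=cv2.imread('pics/w1.png')[150:300,250:390]
cv2.imwrite('pics/w1c.png',cv2.resize(a,None,fx=4,fy=4,interpolation=cv2.INTER_CUBIC))
E
```

```text
small (np.float32(22.025206), np.float64(-0.5), np.float64(1.5), array([0.4763, 0.1802, 0.0695]))
medium (np.float32(40.0), np.float64(0.0), np.float64(2.5), array([0.4407, 0.2485, 0.0645]))
large (np.float32(32.301205), np.float64(-0.5), np.float64(2.5), array([0.4704, 0.219 , 0.0695]))
```

View pics/w1c.png

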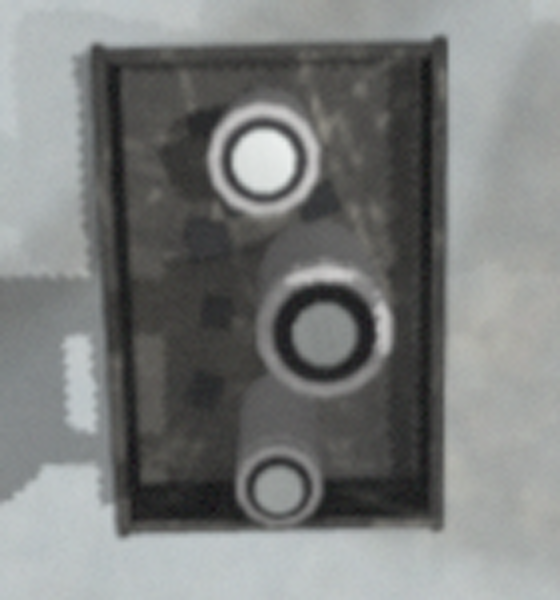

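Run:
```python
from h import *
p=snap('wrist'); T=cur()
C={}
for q,xy,zt in [('small',(319.5,271.4),.0695),('medium',(315.7,189.1),.0645),('large',(331,232.6),.0695)]:
    C[q]=atz(p,xy,zt); print(q,C[q], np.linalg.inv(T)@np.r_[C[q],1]*1000)
# tray yaw from its walls (rim z=.034): left edge corners / right edge corners
L=[atz(p,(250+x/4,150+y/4),.034) for x,y in [(97,47),(440,40),(437,527),(123,532)]]
L=np.array(L); print(L); d=L[0]-L[3]+L[1]-L[2]; print('yaw',np.degrees(np.arctan2(-d[0],d[1])), L.mean(0))
```

```text
small [0.4764 0.1824 0.0695] [ -36.9196    0.0316  320.8339 1000.    ]
medium [0.44   0.2514 0.0645] [  40.9869   -3.4987  325.8431 1000.    ]
large [0.4697 0.2215 0.0695] [   1.3197   10.6737  320.8403 1000.    ]
[[0.3928 0.2553 0.034 ]
 [0.4686 0.2928 0.034 ]
 [0.526  0.1781 0.034 ]
 [0.4498 0.1406 0.034 ]]
yaw 26.503379933863425 [0.4593 0.2167 0.034 ]
```

step_arm([
  [[-9.2, 0, 20, 0, 0, 0, 60], [-9.2, 0, 25, 0, 0, 0, 60], [-9.2, 0, 25, 0, 0, 0, 60], [-9.3, 0, 25, 0, 0, 0, 60], [0, 0, 25, 0, 0, 0, 50], [0, 0, 18.7, 0, 0, 0, 50], [0, 0, 5, 0, 0, 0, 40], [0, 0, 0, 0, 0, 0, 0], [0, 0, 0, 0, 0, 0, 0], [0, 0, 0, 0, 0, 0, 0], [0, 0, 0, 0, 0, 0, 0], [0, 0, 0, 0, 0, 0, 0]],
])

```text
time: 6.68
tool_pos: [0.4769, 0.1819, 0.2477]
ee_rot: [3.139, 0.0, 2.009]
wrist_force: [0.1, -0.3, 4.2]
width: 0.0207
finger_force: 30.0
```

```bash
cat >> h.py <<'E'
def mag(yaw):
    f=np.array([np.cos(yaw),np.sin(yaw),0]);u=np.array([0,0,1.]);c,s=np.cos(np.radians(28)),np.sin(np.radians(28))
    return f*c+u*s, np.array([-np.sin(yaw),np.cos(yaw),0]), -f*s+u*c
E
python3 - <<'E'
from h import *
x,y,z=mag(np.radians(-22.2)); m=np.array([.601,-.053,.157])
T=cur(); A=T.copy(); A[2,3]+=.13
B=pose(m-.0125*x+z*(.09+.2457),-z,y); print(B)
r=rows(A,B,10); print(r)
D=np.eye(4);D[:3,3]=r[:3]/1000;D[:3,:3]=R.from_rotvec(r[3:]).as_matrix()
for i in range(11):
    print(A[:3,3],'cell bottom',(A@[0,0,.246,1])[:3]); A=A@D
E
```

```text
[[-0.8175  0.3778  0.4347  0.4449]
 [ 0.3336  0.9259 -0.1774  0.0107]
 [-0.4695  0.     -0.8829  0.4475]
 [ 0.      0.      0.      1.    ]]
[-11.7256 -14.1172  -5.0729  -0.018   -0.0465  -0.0731]
[0.4769 0.1819 0.3777] cell bottom [0.4774 0.1821 0.1317]
[0.469  0.1653 0.3827] cell bottom [0.4787 0.1573 0.1371]
[0.4623 0.1483 0.3881] cell bottom [0.4816 0.1329 0.1433]
[0.4565 0.1311 0.3938] cell bottom [0.4861 0.1091 0.1506]
[0.4518 0.1137 0.4   ] cell bottom [0.492  0.0858 0.1589]
[0.4482 0.0962 0.4066] cell bottom [0.4992 0.0633 0.1682]
[0.4456 0.0787 0.4136] cell bottom [0.5077 0.0418 0.1785]
[0.444  0.0613 0.4213] cell bottom [0.5173 0.0213 0.1899]
[0.4433 0.0442 0.4294] cell bottom [0.5279 0.0019 0.2023]
[0.4437 0.0273 0.4382] cell bottom [ 0.5395 -0.0162  0.2158]
[0.4449 0.0107 0.4475] cell bottom [ 0.5518 -0.0329  0.2303]
```

step_arm([
  [[0, 0, -15, 0, 0, 0, 0], [0, 0, -30, 0, 0, 0, 0], [0, 0, -40, 0, 0, 0, 0], [0, 0, -45, 0, 0, 0, 0], [-11.7, -14.1, -5.1, -0.018, -0.0465, -0.073, 0], [-11.7, -14.1, -5.1, -0.018, -0.0465, -0.073, 0], [-11.7, -14.1, -5.1, -0.018, -0.0465, -0.073, 0], [-11.7, -14.1, -5.1, -0.018, -0.0465, -0.073, 0], [-11.7, -14.1, -5.1, -0.018, -0.0465, -0.073, 0], [-11.7, -14.1, -5.1, -0.018, -0.0465, -0.073, 0], [-11.7, -14.1, -5.1, -0.018, -0.0465, -0.073, 0], [-11.7, -14.1, -5.1, -0.018, -0.0465, -0.073, 0], [-11.7, -14.1, -5.1, -0.018, -0.0465, -0.073, 0], [-11.7, -14.1, -5.1, -0.018, -0.0465, -0.073, 0], [0, 0, 0, 0, 0, 0, 0], [0, 0, 0, 0, 0, 0, 0]],
])

```text
time: 8.68
tool_pos: [0.4442, 0.0112, 0.4465]
ee_rot: [-3.141, 0.485, 2.753]
wrist_force: [-0.5, -0.1, -0.9]
width: 0.0202
finger_force: 30.0
```

```bash
cat > d.py <<'E'
from h import *
T=cur(); print(T); o=robot.get_obs(); print(o['width'],o['joint_positions'])
p=snap('wrist'); save(p,'w2.png')
import pickle; pickle.dump(p,open('w2.pkl','wb'))
for q in ['mouth_small','mouth_medium','mouth_large','flap_hinge','flap_edge','well_small','well_large','well_medium','cell_small']:
    for t in models.tip_of(p,q)[:1]: print(q,'tip',t['xy'],t['confidence'],atz(p,t['xy'],.157 if 'mouth' in q else .18))
E
python3 d.py
```

```text
[[-0.8185  0.3795  0.4314  0.4442]
 [ 0.3352  0.9252 -0.1778  0.0112]
 [-0.4666 -0.0009 -0.8845  0.4465]
 [ 0.      0.      0.      1.    ]]
0.020192407416616393 [-0.0488 -0.3013  1.6752 -0.1627  1.3099 -1.2253]
mouth_small tip [323.4, 244.8] 0.69 [ 0.6019 -0.0495  0.157 ]
mouth_medium tip [380.9, 243.5] 0.95 [0.6216 0.0033 0.157 ]
mouth_large tip [262.8, 250.5] 0.87 [ 0.5863 -0.1085  0.157 ]
flap_hinge tip [324.4, 275.8] 0.96 [ 0.6205 -0.0561  0.18  ]
flap_edge tip [327.4, 341.8] 0.59 [ 0.7357 -0.0978  0.18  ]
well_small tip [327.0, 211.3] 0.56 [ 0.5479 -0.025   0.18  ]
well_large tip [283.5, 217.9] 0.94 [ 0.5407 -0.0607  0.18  ]
well_medium tip [367.9, 208.3] 0.56 [0.5575 0.0066 0.18  ]
cell_small tip [318.7, 263.1] 0.84 [ 0.6018 -0.0544  0.18  ]
```

View pics/w2.png

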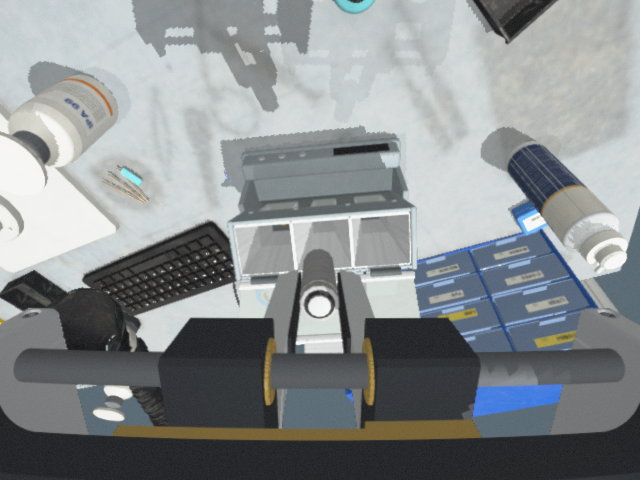

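Run:
```python
import cv2
a=cv2.imread('pics/w2.png')[180:300,210:430]
cv2.imwrite('pics/w2c.png',cv2.resize(a,None,fx=3.6,fy=3.6,interpolation=cv2.INTER_CUBIC))
```

```text
(no output)
```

View pics/w2c.png

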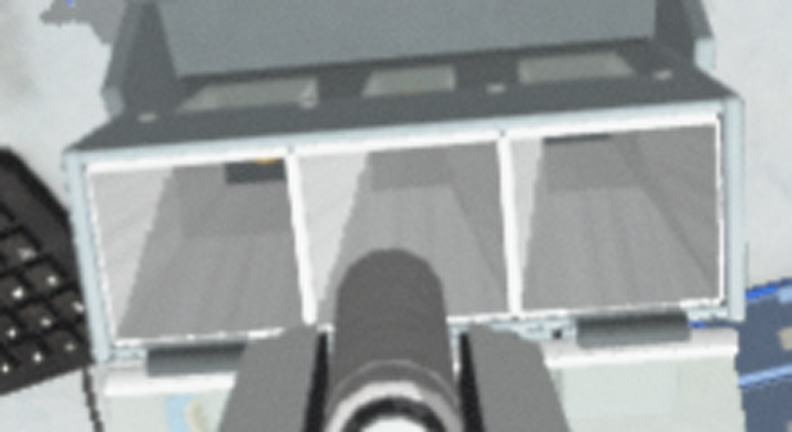

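```bash
cat > fit.py <<'E'
from h import *
import pickle
from scipy.optimize import least_squares
p=pickle.load(open('w2.pkl','rb'))
M=[(-24.5,-84.5,88,170),(-24.5,-29.5,290,152),(24.5,-84.5,118,343),(24.5,-29.5,304,326),(-24.5,29.5,508,135),(-24.5,84.5,716,117),(24.5,84.5,722,299),(24.5,29.5,518,313),(-24.5,-27.5,300,152),(-24.5,27.5,498,138)]
M=np.array(M,float); uv=np.c_[210+M[:,2]/3.6-.3,180+M[:,3]/3.6-.3]
T=[('side',(309,212),(0,0)),('top',(352,220),(0,0)),('side',(299,225),(0,57)),('top',(331,210),(0,57)),('side',(319,206),(0,-57)),('top',(377,226),(0,-57))]
P={n:eyes.snapshot(n) for n in('side','top')}
def model(v,X): 
    x,y,z=mag(v[3]); return v[:3]+np.outer(X[:,0]/1000,x)+np.outer(X[:,1]/1000,y)
def f(v,full=True):
    r=[(proj(p,model(v,M))-uv).ravel()]
    if full: 
        for n,u,c in T: r.append((proj(P[n],model(v,np.array([c],float)))[0]-u)*.3)
    return np.concatenate(r)
for full in(True,False):
    s=least_squares(f,[.601,-.053,.157,-.387],args=(full,),loss='soft_l1'); print(s.x,np.degrees(s.x[3]),np.round(f(s.x,False),1))
    if full: np.save('mag.npy',s.x)
E
python3 fit.py
```

```text
[ 0.6007 -0.0502  0.1575 -0.2855] -16.35883066256068 [ 0.2  0.1 -0.6  0.6 -0.7 -1.1  1.  -0.1 -0.1  0.4  0.2  0.8 -0.3 -0.7
  0.5 -0.6 -1.3  0.4  0.6 -0.2]
[ 0.6006 -0.0502  0.1577 -0.2847] -16.309423846568173 [ 0.2  0.1 -0.6  0.6 -0.7 -1.1  1.  -0.  -0.1  0.4  0.3  0.8 -0.2 -0.7
  0.5 -0.6 -1.4  0.4  0.6 -0.3]
```

```bash
cat > ins.py <<'E'
from h import *
import sys,pickle
# usage: which tipdist(mm: cell bottom ahead of TCP) zbottom1 zbottom2
v=np.load('mag.npy'); x,y,z=mag(v[3])
def target(which,L,zb,dx=1.5):
    cy,ax=dict(small=(0,-12.5),medium=(57,-10),large=(-57,-7))[which]
    return pose(v[:3]+x*(ax+dx)/1000+y*cy/1000+z*(zb-124+L)/1000,-z,y)
def tomag(X): return np.c_[x,y,z].T@(X-v[:3])*1000+[0,0,124]
E
python3 - <<'E'
from ins import *
p=pickle.load(open('w2.pkl','rb')); T0=p['T']@np.linalg.inv(np.array(p['tool_from_camera']))
print(proj(p,(T0@[0,0,.1777,1])[:3]),proj(p,(T0@[0,0,.246,1])[:3]))
T=cur(); A=target('small',245.7,200); print(rows(T,A,5)); print(rows(A,target('small',245.7,82),6))
E
```

```text
[[320.0012 300.405 ]] [[319.6616 259.123 ]]
[-0.3198 -2.8682  2.5281 -0.0099 -0.0003 -0.018 ]
[ 0.      0.     19.6667  0.      0.      0.    ]
```

step_arm([
  [[-0.3, -2.9, 2.5, -0.01, 0, -0.018, 0], [-0.3, -2.9, 2.5, -0.01, 0, -0.018, 0], [-0.3, -2.9, 2.5, -0.01, 0, -0.018, 0], [-0.3, -2.9, 2.5, -0.01, 0, -0.018, 0], [-0.3, -2.9, 2.5, -0.01, 0, -0.018, 0], [0, 0, 10, 0, 0, 0, 0], [0, 0, 20, 0, 0, 0, 0], [0, 0, 20, 0, 0, 0, 0], [0, 0, 8, 0, 0, 0, 0], [0, 0, 0, 0, 0, 0, 0]],
])

```text
time: 10.52
tool_pos: [0.4725, -0.0127, 0.3844]
ee_rot: [3.141, 0.486, 2.856]
wrist_force: [0.4, -0.2, -0.4]
width: 0.0208
finger_force: 30.0
```

Run:
```python
from ins import *
T=cur(); B=target('small',245.7,82); print(rows(T,B,4)); print(tomag((T@[0,0,.2457,1])[:3]), robot.get_obs()['wrist_force'])
```

```text
[-0.1554  0.0321 14.8332  0.0001 -0.0008  0.    ]
[-12.2812  -0.0206 141.3352] [ 0.3794 -0.1538 -0.3614]
```

step_arm([
  [[-0.2, 0, 15, 0, 0, 0, 0], [-0.2, 0, 20, 0, 0, 0, 0], [-0.2, 0, 18, 0, 0, 0, 0], [0, 0, 6, 0, 0, 0, 0], [0, 0, 0, 0, 0, 0, 0]],
])

```text
time: 11.15
tool_pos: [0.4995, -0.0207, 0.3329]
ee_rot: [3.141, 0.486, 2.856]
wrist_force: [-0.9, -1.1, -0.8]
width: 0.0207
finger_force: 30.0
```

step_arm([
  [[0, 0, 0, 0, 0, 0, 36], [0, 0, 0, 0, 0, 0, 36], [0, 0, 0, 0, 0, 0, 36], [0, 0, 0, 0, 0, 0, 36], [0, 0, -15, 0, 0, 0, 50], [0, 0, -30, 0, 0, 0, 60], [0, 0, -40, 0, 0, 0, 60], [0, 0, -30, 0, 0, 0, 60]],
])

```text
time: 12.15
tool_pos: [0.4466, -0.0052, 0.438]
ee_rot: [3.14, 0.491, 2.856]
wrist_force: [0.2, -0.5, -0.3]
width: 0.0598
finger_force: 0.0
```

Run:
```python
from ins import *
p=snap('wrist'); 
for t in models.tip_of(p,'cell_small')[:2]: print(t)
u=np.array([proj(p,v[:3]+x*(-.0125)+z*(zz-.124))[0] for zz in (.0745,.072,.004)]);print(u)
c=u[0].astype(int)
a=p['color'][c[1]-60:c[1]+60,c[0]-100:c[0]+100,::-1]
cv2.imwrite('pics/r1.png',cv2.resize(a,None,fx=3.6,fy=3.6,interpolation=cv2.INTER_CUBIC)); print(c)
# next grasp of large: waypoints
C={'medium':(.44,.2514),'large':(.4697,.2215)}
T=cur(); print(T)
for zt in (.33,):
    B=pose([.4697,.2215,zt],[0,0,-1],ang(.4363+.02))
    print(rows(T,B,12)); r=rows(T,B,12); D=np.eye(4);D[:3,3]=r[:3]/1000;D[:3,:3]=R.from_rotvec(r[3:]).as_matrix(); A=T.copy()
    for i in range(13): print((A@[0,0,.199,1])[:3]);A=A@D
```

```text
{'xy': [316.9, 208.3], 'confidence': 0.6}
{'xy': [79.8, 68.7], 'confidence': 0.35}
[[319.0975 219.7473]
 [319.0925 219.286 ]
 [318.977  208.7407]]
[319 219]
[[-0.8431  0.2807  0.4586  0.4469]
 [ 0.2478  0.9598 -0.132  -0.0052]
 [-0.4772  0.0023 -0.8788  0.4406]
 [ 0.      0.      0.      1.    ]]
[12.8196 15.8241  6.7267  0.0174  0.039   0.0676]
[ 0.5381 -0.0314  0.2657]
[ 0.5273 -0.0151  0.2501]
[0.517  0.0025 0.2353]
[0.5075 0.021  0.2214]
[0.4989 0.0406 0.2082]
[0.4912 0.061  0.1959]
[0.4845 0.0823 0.1844]
[0.4789 0.1043 0.1736]
[0.4745 0.1269 0.1637]
[0.4713 0.1501 0.1544]
[0.4694 0.1736 0.146 ]
[0.4689 0.1975 0.1382]
[0.4697 0.2215 0.131 ]
```

View pics/r1.png

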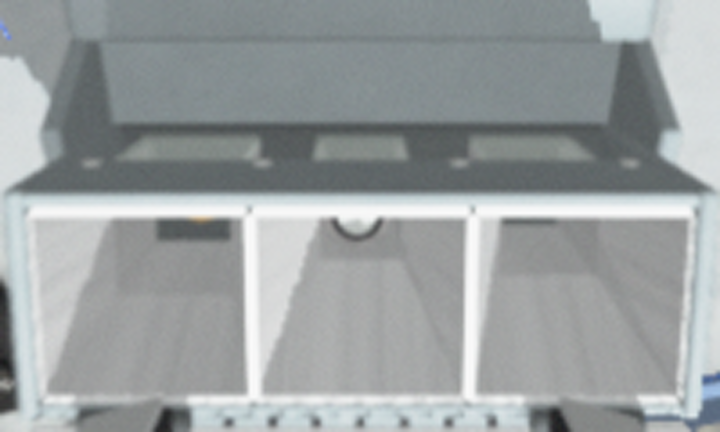

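Run:
```python
from ins import *
T=cur(); B=pose([.4703,.2202,.33],[0,0,-1],ang(.4363+.02)); print(rows(T,B,12),rows(T,B,10))
```

```text
[12.7126 15.7681  6.7541  0.0174  0.039   0.0676] [15.1571 19.0094  8.0796  0.0209  0.0467  0.0812]
```

step_arm([
  [[15.2, 19, 8.1, 0.021, 0.047, 0.081, 60], [15.2, 19, 8.1, 0.021, 0.047, 0.081, 60], [15.2, 19, 8.1, 0.021, 0.047, 0.081, 60], [15.2, 19, 8.1, 0.021, 0.047, 0.081, 60], [15.2, 19, 8.1, 0.021, 0.047, 0.081, 60], [15.2, 19, 8.1, 0.021, 0.046, 0.081, 60], [15.2, 19, 8.1, 0.021, 0.046, 0.081, 60], [15.2, 19, 8.1, 0.021, 0.047, 0.081, 60], [15.2, 19, 8.1, 0.021, 0.047, 0.081, 60], [15.2, 19, 8.1, 0.021, 0.047, 0.081, 60], [0, 0, 0, 0, 0, 0, 60], [0, 0, 0, 0, 0, 0, 60]],
])

```text
time: 13.75
tool_pos: [0.4695, 0.2196, 0.3235]
ee_rot: [-3.13, -0.004, 2.029]
wrist_force: [-0.7, 0.1, 0.5]
width: 0.0601
finger_force: 0.0
```

Run:
```python
from ins import *
T=cur(); print(T)
p=snap('wrist')
for q,zt,h in [('cell_large',.0695,.07),('cell_medium',.0645,.065)]:
    for t in models.tip_of(p,q)[:1]: X=atz(p,t['xy'],.002); print(q,t,X,(np.linalg.inv(T)@np.r_[X,1])[:2]*1000)
    for t in models.masks_of(p,q)[:1]:
        m=t['mask'];ys,xs=np.nonzero(m); print(xs.min(),xs.max(),ys.min(),ys.max(),t['confidence'])
save(p,'g2.png')
print(proj(p,[.4703,.2202,.0695]),proj(p,[.44,.2514,.0645]))
print(rows(T,pose([.4703,.2202,.2465],[0,0,-1],ang(.4563)),4))
```

```text
[[-0.4421  0.8969 -0.0124  0.4695]
 [ 0.897   0.4421 -0.0014  0.2196]
 [ 0.0043 -0.0117 -0.9999  0.3235]
 [ 0.      0.      0.      1.    ]]
cell_large {'xy': [322.5, 234.7], 'confidence': 0.67} [0.4685 0.2195 0.002 ] [-0.9802  2.8169]
302 345 220 278 0.74
cell_medium {'xy': [307.6, 190.7], 'confidence': 0.9} [0.4383 0.2502 0.002 ] [ 39.8604 -10.7414]
289 325 180 221 0.62
[[325.066  256.7456]] [[306.7126 199.7446]]
[-0.0081  0.3881 19.2364 -0.0029 -0.0011  0.0004]
```

View pics/g2.png

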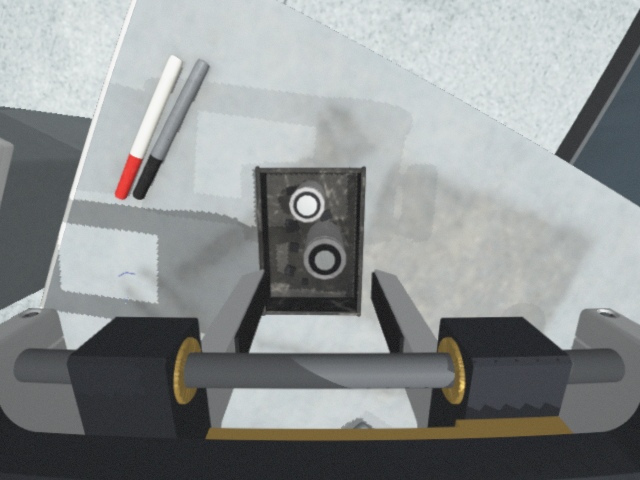

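Run:
```python
from ins import *
print(rows(cur(),pose([.4707,.219,.2465],[0,0,-1],ang(.4563)),4))
```

```text
[-0.3419  0.334  19.5062 -0.0024 -0.0012  0.0001]
```

step_arm([
  [[-0.3, 0.3, 20, -0.0025, -0.001, 0, 60], [-0.3, 0.3, 25, -0.0025, -0.001, 0, 60], [-0.3, 0.3, 20, -0.0025, -0.001, 0, 55], [-0.4, 0.4, 10, -0.0025, -0.001, 0, 50], [0, 0, 3, 0, 0, 0, 45], [0, 0, 0, 0, 0, 0, 0], [0, 0, 0, 0, 0, 0, 0], [0, 0, 0, 0, 0, 0, 0], [0, 0, 0, 0, 0, 0, 0]],
])

```text
time: 15.12
tool_pos: [0.471, 0.2196, 0.2469]
ee_rot: [3.14, -0.001, 2.028]
wrist_force: [-0.4, 0.5, 4.2]
width: 0.0316
finger_force: 30.0
```

```bash
cat > up.py <<'E'
from ins import *
which=sys.argv[1]
T=cur(); L=(T[2,3]-.002)*1000; print('L',L,robot.get_obs()['width'],robot.get_obs()['ee_rot'])
A=T.copy(); A[2,3]+=.13; B=target(which,L,205)
r=rows(A,B,12); print(r); D=np.eye(4);D[:3,3]=r[:3]/1000;D[:3,:3]=R.from_rotvec(r[3:]).as_matrix()
for i in range(13): print((A@[0,0,L/1000,1])[:3],end=' ');A=A@D
E
python3 up.py large
```

```text
L 244.92627080598115 0.03162405872580976 [ 3.1404 -0.001   2.0279]
[-14.8452 -19.5803  -3.0153  -0.0167  -0.0384  -0.0676]
[0.4711 0.22   0.132 ] [0.4682 0.1916 0.1352] [0.467  0.1633 0.1391] [0.4676 0.135  0.1437] [0.4699 0.107  0.1492] [0.474  0.0793 0.1555] [0.4796 0.0522 0.1627] [0.4869 0.0256 0.1709] [ 0.4956 -0.0001  0.18  ] [ 0.5057 -0.0249  0.1901] [ 0.5172 -0.0487  0.2012] [ 0.5298 -0.0714  0.2133] [ 0.5435 -0.0929  0.2265]
```

step_arm([
  [[0, 0, -15, 0, 0, 0, 0], [0, 0, -30, 0, 0, 0, 0], [0, 0, -40, 0, 0, 0, 0], [0, 0, -45, 0, 0, 0, 0], [-14.8, -19.6, -3, -0.017, -0.0385, -0.0675, 0], [-14.8, -19.6, -3, -0.017, -0.0385, -0.0675, 0], [-14.8, -19.6, -3, -0.017, -0.0385, -0.0675, 0], [-14.8, -19.6, -3, -0.017, -0.0385, -0.0675, 0], [-14.8, -19.6, -3, -0.017, -0.0385, -0.0675, 0], [-14.8, -19.6, -3, -0.017, -0.0385, -0.0675, 0], [-14.8, -19.6, -3, -0.017, -0.0385, -0.0675, 0], [-14.8, -19.6, -3, -0.017, -0.0385, -0.0675, 0], [-14.8, -19.6, -3, -0.017, -0.0385, -0.0675, 0], [-14.8, -19.6, -3, -0.017, -0.0385, -0.0675, 0], [-14.8, -19.6, -3, -0.017, -0.0385, -0.0675, 0], [-14.8, -19.6, -3, -0.017, -0.0385, -0.0675, 0], [0, 0, 0, 0, 0, 0, 0], [0, 0, 0, 0, 0, 0, 0]],
])

```text
time: 17.38
tool_pos: [0.4321, -0.0602, 0.4413]
ee_rot: [3.139, 0.488, 2.853]
wrist_force: [-0.1, 0.0, -1.4]
width: 0.0318
finger_force: 30.0
```

```bash
cat > chk.py <<'E'
from ins import *
which,L,zb=sys.argv[1],float(sys.argv[2]),float(sys.argv[3])
T=cur(); p=snap('wrist'); print('bottom',tomag((T@[0,0,L/1000,1])[:3]),robot.get_obs()['width'],rows(T,target(which,L,zb),5))
h=62.5 if which=='medium' else 67.5
print('pred button',proj(p,(T@[0,0,(L-h-2.5)/1000,1])[:3]))
# bright button on dark ring: centroid of shoulder blob near
for t in models.masks_of(p,'cell_'+which)[:1]:
    ys,xs=np.nonzero(t['mask']); print('mask',xs.min(),xs.max(),ys.min(),ys.max(),t['confidence'])
g=cv2.medianBlur(cv2.cvtColor(p['color'],cv2.COLOR_RGB2GRAY),3)[240:350,250:390]
c=cv2.HoughCircles(g,cv2.HOUGH_GRADIENT,1,5,param1=120,param2=12,minRadius=8,maxRadius=42)
print(None if c is None else c[0][:5]+[250,240,0])
E
python3 chk.py large 244.9 82
```

```text
bottom [ -7.4261 -56.7589 204.3003] 0.031726139153193444 [-0.3582 -0.0067 24.4599  0.0002 -0.0002 -0.0005]
pred button [[319.9413 302.8417]]
mask 289 349 240 329 0.79
[[319.5 302.5  21.8]
 [312.5 310.5  32.4]
 [322.5 307.5  34.7]
 [318.5 311.5  30.3]
 [318.5 262.5  22.9]]
```

step_arm([
  [[-0.4, 0, 20, 0, 0, 0, 0], [-0.4, 0, 35, 0, 0, 0, 0], [-0.4, 0, 30, 0, 0, 0, 0], [-0.4, 0, 20, 0, 0, 0, 0], [-0.2, 0, 13, 0, 0, 0, 0], [0, 0, 4, 0, 0, 0, 0], [0, 0, 0, 0, 0, 0, 0]],
])

```text
time: 18.35
tool_pos: [0.4891, -0.0768, 0.3351]
ee_rot: [3.14, 0.49, 2.855]
wrist_force: [-0.3, 0.4, -0.4]
width: 0.0317
finger_force: 30.0
```

step_arm([
  [[0, 0, 0, 0, 0, 0, 46], [0, 0, 0, 0, 0, 0, 46], [0, 0, 0, 0, 0, 0, 46], [0, 0, 0, 0, 0, 0, 46], [0, 0, -15, 0, 0, 0, 55], [0, 0, -30, 0, 0, 0, 60], [0, 0, -40, 0, 0, 0, 60], [0, 0, -30, 0, 0, 0, 60], [0, 0, 0, 0, 0, 0, 60]],
])

```text
time: 19.48
tool_pos: [0.4365, -0.0617, 0.4403]
ee_rot: [3.14, 0.498, 2.854]
wrist_force: [0.4, -1.0, 0.2]
width: 0.0602
finger_force: 0.0
```

Run:
```python
from ins import *
T=cur(); p=snap('wrist'); save(p,'r2.png')
for q,cy,ax in (('cell_large',-57,-7),('cell_small',0,-12.5)):
    for t in models.masks_of(p,q)[:1]: ys,xs=np.nonzero(t['mask']);print(q,t['confidence'],xs.min(),xs.max(),ys.min(),ys.max())
    print([proj(p,v[:3]+x*ax/1000+y*cy/1000+z*(zz-.124))[0] for zz in (.0745,.12)])
B=pose([.4407,.2485,.33],[0,0,-1],ang(.4563)); r=rows(T,B,13);print(r)
D=np.eye(4);D[:3,3]=r[:3]/1000;D[:3,:3]=R.from_rotvec(r[3:]).as_matrix();A=T.copy()
for i in range(14): print((A@[0,0,.199,1])[:3],end=' ');A=A@D
a=p['color'][150:300,190:420,::-1]; cv2.imwrite('pics/r2c.png',cv2.resize(a,None,fx=3.4,fy=3.4,interpolation=cv2.INTER_CUBIC))
```

```text
cell_large 0.84 306 333 209 226
[array([319.1409, 216.4222]), array([319.2462, 225.9893])]
cell_small 0.65 281 479 184 350
[array([372.4336, 211.3155]), array([380.006 , 220.1966])]
[17.0263 18.8454  4.9304  0.016   0.036   0.0623]
[ 0.5278 -0.0882  0.2655] [ 0.514  -0.0676  0.2497] [ 0.501  -0.0457  0.2349] [ 0.4891 -0.0227  0.221 ] [0.4782 0.0014 0.2081] [0.4685 0.0264 0.1961] [0.46   0.0523 0.185 ] [0.4528 0.0789 0.1748] [0.447  0.1062 0.1655] [0.4426 0.134  0.157 ] [0.4398 0.1623 0.1494] [0.4385 0.1909 0.1425] [0.4388 0.2197 0.1364] [0.4407 0.2485 0.131 ]
```

View pics/r2c.png

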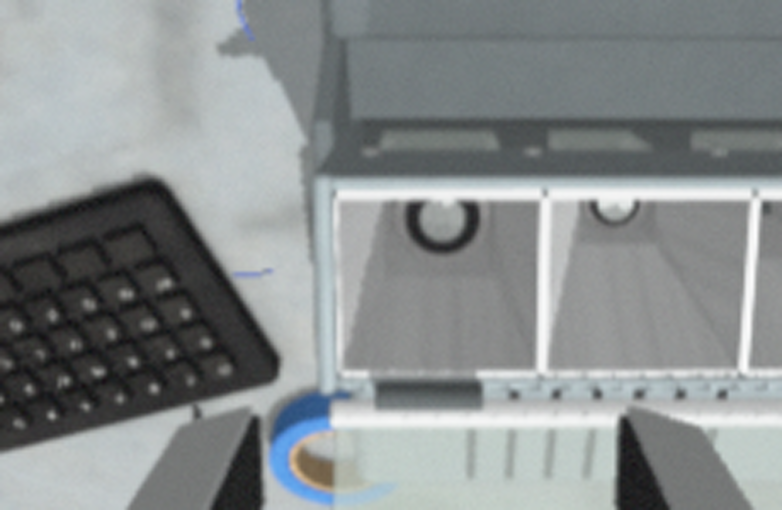

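step_arm([
  [[17, 18.8, 4.9, 0.016, 0.036, 0.0625, 60], [17, 18.8, 4.9, 0.016, 0.036, 0.0625, 60], [17, 18.8, 4.9, 0.016, 0.036, 0.0625, 60], [17, 18.8, 4.9, 0.016, 0.036, 0.0625, 60], [17, 18.8, 4.9, 0.016, 0.036, 0.0625, 60], [17, 18.8, 4.9, 0.016, 0.036, 0.0625, 60], [17, 18.8, 4.9, 0.016, 0.036, 0.0625, 60], [17, 18.8, 4.9, 0.016, 0.036, 0.0625, 60], [17, 18.8, 4.9, 0.016, 0.036, 0.0625, 60], [17, 18.8, 4.9, 0.016, 0.036, 0.0625, 60], [17, 18.8, 4.9, 0.016, 0.036, 0.0625, 60], [17, 18.8, 4.9, 0.016, 0.036, 0.0625, 60], [17, 18.8, 4.9, 0.016, 0.036, 0.0625, 60], [0, 0, 0, 0, 0, 0, 60]],
])

```text
time: 21.38
tool_pos: [0.4408, 0.2486, 0.324]
ee_rot: [-3.13, -0.006, 2.026]
wrist_force: [-0.3, -0.4, 0.1]
width: 0.0599
finger_force: 0.0
```

Run:
```python
from ins import *
T=cur(); p=snap('wrist'); print(T[:3,3])
for t in models.tip_of(p,'cell_medium')[:1]: print(t,atz(p,t['xy'],.002))
for t in models.masks_of(p,'cell_medium')[:1]:
    ys,xs=np.nonzero(t['mask']); print(xs.min(),xs.max(),ys.min(),ys.max())
print(proj(p,[.4407,.2485,.0645]))
g=cv2.medianBlur(cv2.cvtColor(p['color'],cv2.COLOR_RGB2GRAY),3)[220:290,280:360]
c=cv2.HoughCircles(g,cv2.HOUGH_GRADIENT,1,5,param1=120,param2=12,minRadius=8,maxRadius=22)
if c is not None:
    for k in c[0][:3]: print(k+[280,220,0],atz(p,(k+[280,220,0])[:2],.0655))
print(rows(T,pose([.4407,.2485,.2415],[0,0,-1],ang(.4563)),5))
```

```text
[0.4408 0.2486 0.324 ]
{'xy': [320.4, 233.4], 'confidence': 0.86} [0.4374 0.2491 0.002 ]
306 341 222 271
[[323.4445 255.2473]]
[326.5 259.5  12.5] [0.4441 0.2468 0.0655]
[329.5 249.5  21.4] [0.4426 0.2548 0.0655]
[321.5 254.5  14.5] [0.439  0.2487 0.0655]
[-0.0626  0.0891 16.5015 -0.0023 -0.0011 -0.0001]
```

step_arm([
  [[-0.1, 0.1, 18, -0.002, -0.001, 0, 60], [-0.1, 0.1, 25, -0.002, -0.001, 0, 60], [-0.1, 0.1, 22, -0.002, -0.001, 0, 55], [0, 0.1, 14, -0.003, -0.001, 0, 50], [0, 0, 4, 0, 0, 0, 45], [0, 0, 0, 0, 0, 0, 0], [0, 0, 0, 0, 0, 0, 0], [0, 0, 0, 0, 0, 0, 0], [0, 0, 0, 0, 0, 0, 0], [0, 0, 0, 0, 0, 0, 0]],
])

```text
time: 22.78
tool_pos: [0.4411, 0.2481, 0.245]
ee_rot: [3.137, -0.001, 2.025]
wrist_force: [0.3, -0.6, 4.7]
width: 0.0254
finger_force: 30.0
```

```bash
python3 up.py medium
```

```text
L 242.98903683537324 0.025389475119059465 [ 3.1367 -0.0013  2.0248]
[-13.9633 -10.9226  -2.8263  -0.0165  -0.0383  -0.068 ]
[0.442  0.2489 0.132 ] [0.4462 0.2252 0.135 ] [0.4519 0.202  0.1388] [0.459  0.1793 0.1434] [0.4674 0.1572 0.1488] [0.4772 0.136  0.1552] [0.4881 0.1156 0.1624] [0.5001 0.0962 0.1706] [0.5131 0.0779 0.1797] [0.5271 0.0608 0.1897] [0.5418 0.0449 0.2006] [0.5572 0.0304 0.2124] [0.5731 0.0173 0.2251]
```

step_arm([
  [[0, 0, -15, 0, 0, 0, 0], [0, 0, -30, 0, 0, 0, 0], [0, 0, -40, 0, 0, 0, 0], [0, 0, -45, 0, 0, 0, 0], [-14, -10.9, -2.8, -0.0165, -0.0385, -0.068, 0], [-14, -10.9, -2.8, -0.0165, -0.0385, -0.068, 0], [-14, -10.9, -2.8, -0.0165, -0.0385, -0.068, 0], [-14, -10.9, -2.8, -0.0165, -0.0385, -0.068, 0], [-14, -10.9, -2.8, -0.0165, -0.0385, -0.068, 0], [-14, -10.9, -2.8, -0.0165, -0.0385, -0.068, 0], [-14, -10.9, -2.8, -0.0165, -0.0385, -0.068, 0], [-14, -10.9, -2.8, -0.0165, -0.0385, -0.068, 0], [-14, -10.9, -2.8, -0.0165, -0.0385, -0.068, 0], [-14, -10.9, -2.8, -0.0165, -0.0385, -0.068, 0], [-14, -10.9, -2.8, -0.0165, -0.0385, -0.068, 0], [-14, -10.9, -2.8, -0.0165, -0.0385, -0.068, 0], [0, 0, 0, 0, 0, 0, 0], [0, 0, 0, 0, 0, 0, 0]],
])

```text
time: 25.02
tool_pos: [0.4633, 0.0492, 0.4383]
ee_rot: [-3.139, 0.488, 2.856]
wrist_force: [-1.2, -0.3, -1.3]
width: 0.0256
finger_force: 30.0
```

```bash
python3 chk.py medium 243 82
```

```text
bottom [ -9.6274  56.2034 203.947 ] 0.025781592610403824 [-0.1884  0.0908 24.3891 -0.0004 -0.0002  0.    ]
pred button [[319.9251 300.2243]]
mask 295 342 243 319 0.81
[[318.5 298.5  18.1]
 [318.5 308.5  32.2]
 [302.5 305.5  41.4]
 [315.5 312.5  36.9]
 [321.5 313.5  35.8]]
```

step_arm([
  [[-0.2, 0.2, 20, 0, 0, 0, 0], [-0.2, 0.2, 35, 0, 0, 0, 0], [-0.2, 0.1, 30, 0, 0, 0, 0], [-0.2, 0, 20, 0, 0, 0, 0], [-0.1, 0, 12, 0, 0, 0, 0], [0, 0, 3, 0, 0, 0, 0], [0, 0, 0, 0, 0, 0, 0]],
])

```text
time: 26.0
tool_pos: [0.5187, 0.0333, 0.3338]
ee_rot: [-3.139, 0.49, 2.858]
wrist_force: [-0.5, 0.2, -0.1]
width: 0.0262
finger_force: 30.0
```

step_arm([
  [[0, 0, 0, 0, 0, 0, 42], [0, 0, 0, 0, 0, 0, 42], [0, 0, 0, 0, 0, 0, 42], [0, 0, 0, 0, 0, 0, 42], [0, 0, -15, 0, 0, 0, 42], [0, 0, -30, 0, 0, 0, 42], [0, 0, -40, 0, 0, 0, 20], [0, 0, -30, 0, 0, 0, 10], [0, 0, 0, 0, 0, 0, 0]],
])

```text
time: 27.12
tool_pos: [0.4662, 0.0488, 0.439]
ee_rot: [3.141, 0.497, 2.857]
wrist_force: [0.5, -0.2, -0.2]
width: 0.0151
finger_force: 0.0
```

Run:
```python
from ins import *
T=cur(); p=snap('wrist'); print(robot.get_obs()['joint_positions'])
for t in models.masks_of(p,'cell_medium')[:1]: ys,xs=np.nonzero(t['mask']);print(t['confidence'],xs.min(),xs.max(),ys.min(),ys.max())
print([proj(p,v[:3]+x*-.010+y*.057+z*(zz-.124))[0] for zz in (.0695,.09,.12)])
a=p['color'][150:300,190:420,::-1]; cv2.imwrite('pics/r3c.png',cv2.resize(a,None,fx=3.4,fy=3.4,interpolation=cv2.INTER_CUBIC))
print(T)
hx=24.5
# flap geometry in mag (rel. mouth centre): use fit hinge from earlier tips
for q in('flap_hinge','flap_edge'):
    rs=[]
    for n in('side','top'):
        P=snap(n); t=models.tip_of(P,q)
        if t: rs.append(ray(P,t[0]['xy'])); print(q,n,t[0]['xy'],t[0]['confidence'])
    X,_=tri(rs); print(X,tomag(X),_)
```

```text
[ 0.031  -0.2472  1.6548 -0.1558  1.2656 -1.2439]
0.65 307 329 212 224
[array([318.964 , 215.6036]), array([318.9868, 219.493 ]), array([319.0252, 226.0694])]
[[-0.8434  0.2807  0.4581  0.4662]
 [ 0.2467  0.9598 -0.1338  0.0488]
 [-0.4772  0.0002 -0.8788  0.439 ]
 [ 0.      0.      0.      1.    ]]
flap_hinge side [297.2, 205.0] 0.84
flap_hinge top [356.0, 206.2] 0.8
[ 0.629  -0.0609  0.1749] [ 34.7844  -2.2824 125.2036] [np.float64(0.0014263079779026826), np.float64(0.0014263079779025616)]
flap_edge side [289.5, 185.6] 0.58
flap_edge top [360.9, 192.0] 0.94
[ 0.6491 -0.0715  0.2227] [ 76.8336  -6.767  156.9435] [np.float64(0.003316645075263276), np.float64(0.00331664507526342)]
```

View pics/r3c.png

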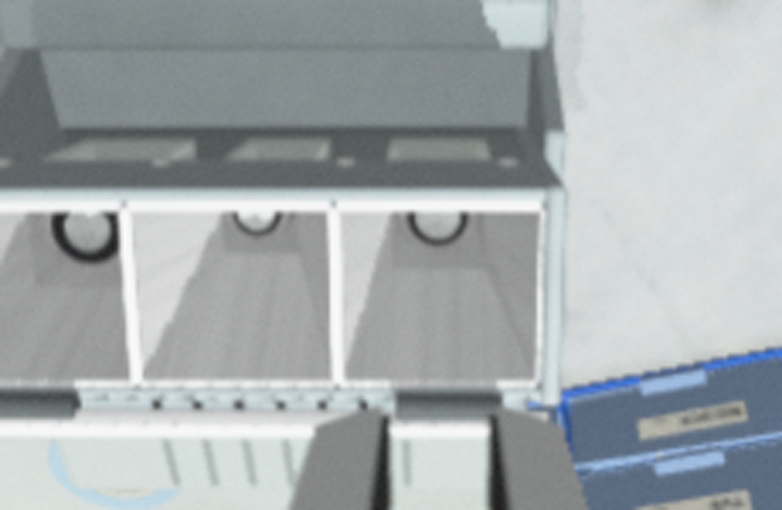

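Run:
```python
from ins import *
T=cur(); A=T
for X in [(0,0,215),(120,0,210),(120,0,152),(50,0,152)]:
    tip=v[:3]+np.c_[x,y,z]@((np.array(X)-[0,0,124])/1000); B=pose(tip+z*.199,-z,y)
    print(X,tip,B[:3,3],'delta',rows(A,B,1)); A=B
print(tomag((T@[0,0,.199,1])[:3]))
```

```text
(0, 0, 215) [ 0.5597 -0.0382  0.2379] [ 0.4701 -0.0119  0.4136] delta [ -7.9965 -56.9347  27.4497  -0.0025  -0.0005   0.0014]
(120, 0, 210) [ 0.6637 -0.0687  0.2898] [ 0.574  -0.0424  0.4655] delta [-120.    0.    5.    0.    0.    0.]
(120, 0, 152) [ 0.6898 -0.0764  0.2386] [ 0.6002 -0.0501  0.4143] delta [-0.  0. 58.  0.  0.  0.]
(50, 0, 152) [ 0.6305 -0.059   0.2057] [ 0.5408 -0.0327  0.3814] delta [70. -0.  0.  0.  0.  0.]
[ -8.1564  56.5024 242.3143]
```

step_arm([
  [[-2, -15, 7, 0, 0, 0, 0], [-2, -20, 10, 0, 0, 0, 0], [-2, -15, 8, -0.002, 0, 0.001, 0], [-2, -7, 2, 0, 0, 0, 0], [-25, 0, 1, 0, 0, 0, 0], [-30, 0, 1, 0, 0, 0, 0], [-30, 0, 1, 0, 0, 0, 0], [-25, 0, 1, 0, 0, 0, 0], [-10, 0, 1, 0, 0, 0, 0], [0, 0, 0, 0, 0, 0, 0], [0, 0, 0, 0, 0, 0, 0]],
])

```text
time: 29.0
tool_pos: [0.5731, -0.0419, 0.4663]
ee_rot: [-3.141, 0.488, 2.857]
wrist_force: [0.0, 0.1, -0.2]
width: 0.0002
finger_force: 0.0
```

Run:
```python
from ins import *
T=cur(); print(tomag((T@[0,0,.199,1])[:3]),robot.get_obs()['wrist_force'],robot.get_obs()['joint_positions'])
p=snap('side'); a=p['color'][120:300,210:410,::-1]; cv2.imwrite('pics/f1.png',cv2.resize(a,None,fx=3.3,fy=3.3,interpolation=cv2.INTER_CUBIC))
```

```text
[119.4049   0.2022 211.1695] [ 0.0143  0.0602 -0.1668] [-0.1557 -0.017   1.392  -0.0632  1.2823 -1.4386]
```

View pics/f1.png

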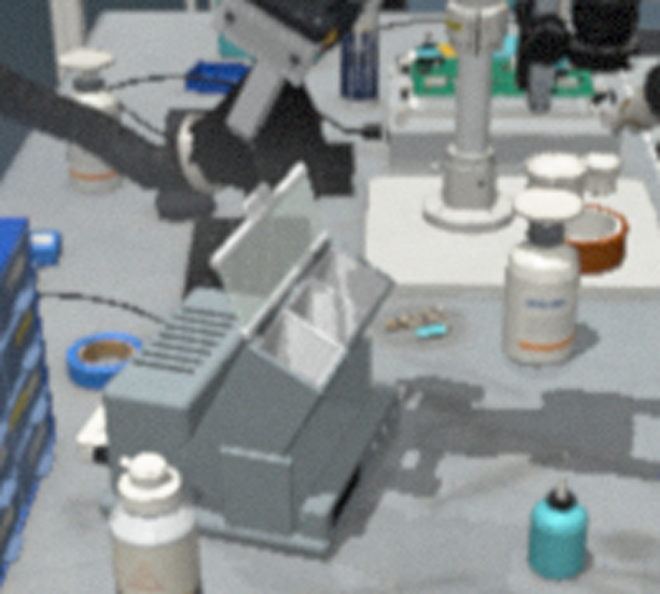

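step_arm([
  [[0, 0, 15, 0, 0, 0, 0], [0, 0, 20, 0, 0, 0, 0], [0, 0, 18, 0, 0, 0, 0], [0, 0, 5, 0, 0, 0, 0], [0, 0, 0, 0, 0, 0, 0]],
])

```text
time: 29.68
tool_pos: [0.6, -0.05, 0.4146]
ee_rot: [-3.141, 0.488, 2.856]
wrist_force: [-0.6, -0.1, 0.3]
width: 0.0005
finger_force: 0.0
```

No contact. Pull back along +x tool gently.

step_arm([
  [[10, 0, 0, 0, 0, 0, 0], [10, 0, 0, 0, 0, 0, 0], [8, 0, 0, 0, 0, 0, 0], [8, 0, 0, 0, 0, 0, 0], [7, 0, 0, 0, 0, 0, 0], [6, 0, 0, 0, 0, 0, 0], [6, 0, 0, 0, 0, 0, 0], [5, 0, 0, 0, 0, 0, 0], [5, 0, 0, 0, 0, 0, 0], [5, 0, 0, 0, 0, 0, 0], [0, 0, 0, 0, 0, 0, 0]],
])

```text
time: 31.05
tool_pos: [0.5402, -0.0325, 0.3825]
ee_rot: [-3.141, 0.489, 2.857]
wrist_force: [-0.4, 0.2, 0.0]
width: 0.0003
finger_force: 0.0
```

```bash
cat > fl.py <<'E'
from ins import *
T=cur(); print('tip',tomag((T@[0,0,.199,1])[:3]),robot.get_obs()['wrist_force'])
rs=[]
for n in('side','top'):
    P=snap(n); t=models.tip_of(P,'flap_edge')
    if t: rs.append(ray(P,t[0]['xy'])); print(n,t[0]['xy'],t[0]['confidence'])
    for X in [(-34,0,126),(30+64*.276,0,125+64*.96)]: print('  shut/12past',proj(P,v[:3]+np.c_[x,y,z]@((np.array(X)-[0,0,124])/1000)))
if len(rs)>1: X,_=tri(rs); print(tomag(X),_)
E
python3 fl.py
```

```text
tip [ 50.074    0.0382 153.2478] [-0.4411  0.157   0.0113]
side [314.6, 190.0] 0.71
  shut/12past [[319.9472 220.1682]]
  shut/12past [[302.4848 183.7623]]
top [379.8, 216.2] 0.52
  shut/12past [[348.4548 233.3692]]
  shut/12past [[353.9809 207.7348]]
[ 26.0399 -63.7218 149.5009] [np.float64(0.007159541562784753), np.float64(0.007159541562784772)]
```

step_arm([
  [[0, 0, -15, 0, 0, 0, 0], [0, 0, -25, 0, 0, 0, 0], [0, 0, -20, 0, 0, 0, 0], [0, 0, 0, 0, 0, 0, 0], [0, 0, 0, 0, 0, 0, 0], [0, 0, 0, 0, 0, 0, 0], [0, 0, 0, 0, 0, 0, 0], [0, 0, 0, 0, 0, 0, 0], [0, 0, 0, 0, 0, 0, 0]],
])

```text
time: 32.38
tool_pos: [0.5135, -0.0246, 0.4354]
ee_rot: [-3.141, 0.489, 2.856]
wrist_force: [-0.6, 0.5, -0.1]
width: 0.0006
finger_force: 0.0
```

```bash
python3 fl.py
python3 - <<'E'
from h import *
p=snap('side'); a=p['color'][120:300,210:410,::-1]
q=snap('top'); b=q['color'][170:270,290:420,::-1]
cv2.imwrite('pics/f2.png',np.hstack([cv2.resize(a,(400,360),interpolation=cv2.INTER_CUBIC),cv2.resize(b,(400,360),interpolation=cv2.INTER_CUBIC)]))
E
```

```text
tip [ 50.3103  -0.0005 213.0419] [-0.63    0.5064 -0.0918]
side [320.2, 220.0] 0.85
  shut/12past [[319.9472 220.1682]]
  shut/12past [[302.4848 183.7623]]
  shut/12past [[348.4548 233.3692]]
  shut/12past [[353.9809 207.7348]]
```

View pics/f2.png

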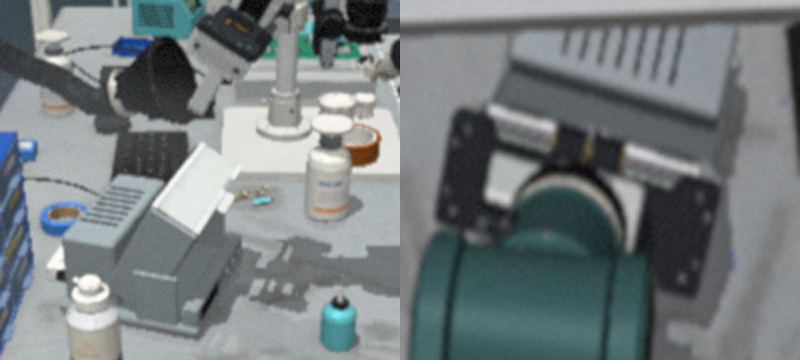

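The side view shows the clear flap lying flat over the mouths. Its rim is at (320, 220), the pixel predicted for fully shut. The bottles and can still stand, and the gripper is clear.

```bash
python3 -c "
from bench import robot
print(robot.close_job())"
```

```text
the job is handed in; nothing more can be done
None
```

I loaded all three cells into their matching wells, and the wrist pictures show each one sitting at the bottom. The flap then fell fully shut and no bystander was touched. I handed the job in at about 32 s of the 72 s allowed; the hand-in call returned no verdict.

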